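# Centre punch held on a balanced medal blank

## Task

Take the brass medal blank from its wooden block and balance it, level and without dropping it, on the domed top of the mushroom stake with its scribed ring upwards; let go of it. Then take the automatic centre punch from the tool stand and hold it upright with its point inside the scribed ring, pushed down lightly so that the sprung nose goes about halfway in but the punch never fires. Finish while holding it there, pressing, without touching the medal with the fingers, and leave everything else on the bench where it is.

Things in the scene. Friction and masses are not known exactly. Their poses are not given: they have to be found in the camera images.
- stake: mushroom stake: a wooden foot 80 x 80 x 25 mm fixed to the bench, a steel stem 20 mm thick and a shallow domed steel head 40 mm across (spherical, radius of curvature 57 mm; head from 62 to 75 mm above the bench). Origin at the centre of the underside, z up. It differs in place and yaw each time
- stake_crown (a point): the highest point of the domed head, 75 mm above the bench
- riser: hardwood block 36 x 36 x 25 mm fixed to the bench, on which the medal lies at the start. Origin at the centre of its underside
- medal: plain brass medal blank, a loose disc 52 mm across and 8 mm thick, about 150 g, at the start lying centred to within 2 mm on the riser, so that its edge overhangs by about 8 mm. Origin at the centre of its underside, z is its axis (up). It is 12 mm wider than the stake's head, so fingers on its edge pass beside the head
- medal_mark (a point): centre of the medal's upper face: a dot in a scribed ring 10 mm across
- stand: wooden tool stand 50 mm (its x) by 114 mm (its y) by 50 mm tall, fixed to the bench, with three through holes of 11.5 mm at y = -37, 0 and +37 mm, in each of which a tool stands upright, nose down. Origin at the centre of its underside. Fingers that close along the stand's x axis have free room on both sides of every tool; along y stand the neighbours
- punch: automatic centre punch, the tallest tool of the stand: plain straight flat-topped steel cylinder 16 mm thick, 85 mm long; below it a 10 mm neck 28 mm long, then the sprung nose, 14 mm long when out; about 120 g. Origin at the shoulder between body and neck (at first on the stand's top, 50 mm above the bench), z towards the cap. In any of the three holes; lift it 45 mm straight up to clear
- punch_grip (a point): point on the punch's axis 55 mm above the shoulder and 30 mm below the cap, a good place to grip; 97 mm above the tip when the nose is out
- nose_tip (a point): the rounded point (radius 2 mm) of the sprung nose, 42 mm below the shoulder when the nose is out; it moves with the nose
- nose (a joint): how far the sprung nose is pushed into the punch, m: 0 is fully out, 0.012 fully in. Pushing it in takes about 1.5 N at the start plus 0.5 N per mm: 4.5 N at halfway. At 0.011 the punch fires
- pusher: bezel pusher in the stand: bulb-shaped wooden handle 26 mm thick and 48 mm tall above the stand; not needed
- scriber: thin brass scriber in the stand: 8 mm stem on a 16 mm flange, standing 50 mm above the stand; not needed
- ring: finger ring lying flat, 25 mm across, 7 mm tall; bystander
- weight: small brass weight with a knob, 24 mm across, 31 mm tall; bystander
- dish: white dish 110 mm across with a plaster cone, 92 mm tall; bystander
- hammer: hammer lying on the bench, 200 mm long; bystander
- jar: amber jar with a steel lid, 66 mm across, 80 mm tall; bystander
- file: needle file with a wooden handle lying on the bench, 160 mm long, 14 mm thick; bystander
Things that resemble listed ones, but are neither listed nor needed, are in the scene too. Leave any green look-alike of the stake alone.

How it is judged (in metres and radians):
On the way, in this order (a step that is already met when the one before it is completed fails the run):
1. the medal is balanced on the stake's dome, let go and at rest (horizontal distance between medal and stake_crown below 0.01 m and angle between medal's own z axis and vertical below 0.175 rad and contact force between medal and stake above 0.3 N and z of medal in the frame of stake above 0.07 m and contact force between medal and the fingers below 0.05 N and linear speed of medal below 0.02 m/s), for 0.3 s.
2. the punch has been drawn from the stand by the gripper (contact force between punch and the fingers above 1 N and contact force between punch and stand below 0.05 N and z of punch in the frame of stand above 0.06 m), for 0.1 s.
3. the punch's point stands in the scribed ring, upright and lightly pressed (horizontal distance between medal and stake_crown below 0.01 m and angle between medal's own z axis and vertical below 0.175 rad and contact force between medal and stake above 0.3 N and z of medal in the frame of stake above 0.07 m and contact force between medal and the fingers below 0.05 N and distance between nose_tip and medal_mark below 0.006 m and angle between punch's own z axis and vertical below 0.14 rad and value of joint nose between 0.002 and 0.01 m and contact force between punch and medal above 1 N and contact force between punch and the fingers above 1 N and contact force between punch and stand below 0.05 N), for 0.3 s.
At the end, for the whole second after the job is handed in: Medal on the dome: within 10 mm of the crown, level within 10 deg, fingers off. Gripper holds the punch upright within 8 deg, point within 6 mm of the mark, nose in 2 to 10 mm, pressing over 1 N, all still. Other stand tools moved under 10 mm, other things under 30 mm (all of step 3 and linear speed of each of punch, medal below 0.01 m/s and distance of each of ring, weight, dish, hammer, jar, file from where it was at the start of the episode below 0.03 m and distance of each of pusher, scriber from where it was at the start of the episode below 0.01 m); the arm keeps its last pose, push and grip.
It fails at once if the punch fired: its nose was pushed in 11 mm or more (value of joint nose above 0.011 m).
It fails at once if the medal was dropped or slid off (contact force between medal and the fingers below 0.05 N and linear speed of medal above 0.35 m/s).
It fails at once if a bystander was knocked about (distance of any of pusher, scriber, ring, weight, dish, hammer, jar, file from where it was at the start of the episode above 0.04 m).
It also fails if it takes over 58 s, if anything falls off the work surface, if the arm or the gripper's body presses on something with over 40 N, if the wrist force passes 120 N, or if a joint passes its speed limit or range.

## Robot

A 7-joint arm with a two-finger parallel gripper is mounted at the origin on the work surface. World frame = base frame: x ahead of the robot, y to its left, z up, the work surface at z = 0. Lengths are in mm, angles in rad, forces in N, time in s.
With the tool pointing down it reaches from about 425 to 800 mm from the base axis. Payload 8.3 kg.
Tool frame: the origin (TCP) lies midway between the tips of the shut fingers; the grasp point (between the pads) lies 19 mm behind it (pinch_z is the distance from the TCP to the grasp point, in mm); z points along the fingers, y is the line along which they close (so a half turn about z gives the same grasp; the last joint's range is limited). The gripper opens to 85 mm and grips with 20 to 120 N. Pads are 22 mm wide; open, the fingers measure 114 mm over their backs; the gripper's body (76 mm by 85 mm) begins 54 mm behind the grasp point. The pads swing forward as they close: fully open they stand 13 mm farther back than shut.
Start: joints at [-1.353, 0.383, 0.016, 1.37, -0.006, 1.388, -0.046], TCP at [173.151, 600.518, 231.279] pointing down, gripper open.
Joint ranges: [-2.95, 2.95], [-0.25, 2.06], [-1.52, 1.56], [0.18, 2.33], [-1.44, 4.58], [0.02, 2.06], [-3.01, 3.01]. Speed limits (rad/s): [2.39, 2.39, 3.01, 3.01, 3.14, 3.14, 3.14].

## Interface

Orientations are given as [roll, pitch, yaw] about the fixed x, y, z axes, in that order (R = Rz(yaw) Ry(pitch) Rx(roll)).
In Python, from station import get_state, snapshot, sign_off, look_for, pinch_z gives the robot as it stands.
- The arm moves only by the shell command python3 -m pendant 'ROWS' [OPENING] [FORCE]. ROWS is JSON, a list of rows, each an object with "travel": the shift along the world's x, y, z in cm, a list of three; "turn": the turn about the world's z in degrees. A call has 1 to 12 rows; each row shifts and turns the commanded pose from where the row before left it; what a row does not reach is not made up. A row lasts 1/10 s, in which the tool goes at most 50 mm and 8.59 degrees, less where a joint would pass 70% of its speed; a pose out of reach is approached as far as the arm can. A call with a gripper value outside its range is refused whole. OPENING is the opening, from 0 (shut) to 1 (fully open), set as the call begins (- or left out, the last holds). The fingers move at their own pace and stop on an object; FORCE is the grip in N (left out, the last holds). Time passes only in rows, so rows that do not move let the fingers close. It gives the time, the measured TCP pose, the force, the opening and the grip force at its end, in the units of the state.
- get_state(): the state, without advancing time (a new reading comes with each control period).
- snapshot(name): name is "scene" or "top"; returns a dict with "image" (420x560x3 uint8, red, green, blue), "z_map" (420x560 float32, mm along the optical axis (not along the pixel's ray), 0 where there is no reading), "fov_y" (degrees; the focal length in pixels is half the picture's height over the tangent of half this angle, whatever the lens; pixels are square), "cx", "cy" (the principal point, pixels), "rvec" (rotation vector, rad) and "tvec" (3), from world to camera coordinates, as OpenCV has them. Camera axes: x right, y down, z forward; pixel columns grow to the right and rows downward; lengths in mm; the calibration is good to about 2 mm. A picture is of the moment at which its call begins.
- sign_off(): hands the job in; it is judged then, once.
Trained networks look in the newest picture that a camera, given by its name, has taken for a name from the list of things; names that differ only in an ending like _2 or _b are one class to them, and where a whole thing is asked for, a point or a joint stands for the part that bears it (a point fixed in the world has none). Each returns a list of dicts, best first, with "score" (0 to 1); they miss things now and then, are a little off and sometimes report something else, mostly with a low value. They report only what shows in the picture. A call takes as long as a camera call. They do not tell look-alikes from the thing itself.
- look_for(camera, name): "bbox" ([centre column, centre row, width, height] in pixels, round what is visible of it).
The state is a dict: "time_s": time; "joint_positions": joint angles; "joint_vel": joint speeds; "tau": joint torques, N m; "position": TCP position; "tcp_rot": TCP orientation; "force": force on the tool from outside, world axes, zero at the start; "moment": the same for the moment, N m; "finger_gap": finger opening in mm; "grasp_force": force on a finger pad.
Only numpy, scipy, OpenCV 4.12 (cv2) and the standard library are available. Lean on these libraries where they do the work, as an engineer would, in place of code of your own. Each camera call takes 0.05 s, during which the arm holds its last target. There are 200 camera calls.

## Working session

There is one attempt and no reset: what is moved stays moved. The work goes in short steps, Python scripts to look and compute and a shell command to move; the robot and the scene stay as the last step left them, time stands still between calls to the robot, and variables do not carry over. Pictures are saved under pics/ and viewed, at most 10 in all, crops included, and the job is handed in when it is done.

```bash
mkdir -p pics
cat > h.py <<'E'
import numpy as np, cv2
from station import *
def snap(n,f=None):
    s=snapshot(n)
    if f: cv2.imwrite('pics/'+f,s['image'][:,:,::-1])
    return s
def cloud(s):
    z=s['z_map'].astype(float); f=210/np.tan(np.radians(s['fov_y'])/2)
    v,u=np.mgrid[:420,:560]
    P=np.stack([(u-s['cx'])/f*z,(v-s['cy'])/f*z,z],-1)
    R=cv2.Rodrigues(np.array(s['rvec'],float))[0]
    W=(P-np.array(s['tvec']).ravel())@R
    W[z==0]=np.nan
    return W
E
python3 - <<'E'
from h import *
print(get_state()); print(pinch_z if not callable(pinch_z) else pinch_z())
for n in('scene','top'):
    s=snap(n,n+'1.png'); W=cloud(s)
    np.savez(n+'1.npz',W=W,im=s['image'])
    for t in ['stake','riser','medal','stand','punch','pusher','scriber']:
        for d in look_for(n,t)[:4]:
            c=[int(round(x)) for x in d['bbox']]; 
            print(n,t,round(d['score'],2),c,W[min(c[1],419),min(c[0],559)].round())
E
```

```text
{'time_s': 0.0, 'joint_positions': array([-1.352883  ,  0.38426445,  0.01635554,  1.37115896, -0.00632049,
        1.38819899, -0.04652446]), 'joint_vel': array([ 0.00152042, -0.00066388, -0.00027923, -0.00098493,  0.00029463,
        0.00110641,  0.00064554]), 'tau': array([ 3.08421049e-04, -6.27598071e+01,  8.44475348e-01, -3.71825480e+01,
        1.66120764e-02,  1.41610490e-02,  1.36409130e-05]), 'position': array([173.01906404, 600.04805294, 230.26015107]), 'tcp_rot': array([-3.13961122e+00,  1.01230287e-05,  2.86083196e+00]), 'force': array([-0.21659907,  0.1433699 ,  0.10138387]), 'moment': array([-0.01146634,  0.01390776,  0.01205199]), 'grasp_force': 0.0, 'finger_gap': 85.41875932868108}
18.700000000000003
scene stake 0.97 [315, 148, 44, 45] [420. 217.  25.]
scene stake 0.76 [284, 223, 51, 47] [559.  19.  29.]
scene stake 0.7 [248, 183, 46, 42] [417.  19.  28.]
scene stake 0.65 [245, 289, 56, 56] [ 638. -134.   27.]
scene riser 0.41 [358, 179, 16, 12] [560. 234.  26.]
scene medal 0.58 [359, 173, 20, 20] [552. 243.  34.]
scene stand 0.7 [167, 276, 68, 53] [ 537. -246.   52.]
scene stand 0.17 [414, 198, 59, 42] [671. 312.   7.]
scene punch 0.73 [140, 268, 23, 30] [ 518. -280.   95.]
scene pusher 0.59 [180, 254, 15, 17] [ 534. -206.   92.]
top stake 0.96 [275, 232, 39, 38] [539.  27.  75.]
top stake 0.92 [334, 199, 36, 36] [ 618. -121.   76.]
top stake 0.73 [198, 287, 40, 33] [410. 214.  80.]
top stake 0.68 [277, 286, 34, 35] [408.  26.  74.]
top medal 0.62 [185, 235, 19, 22] [543. 256.  35.]
top stand 0.62 [380, 240, 50, 29] [ 515. -234.   54.]
top punch 0.65 [164, 191, 4, 55] [668. 321.   1.]
top scriber 0.59 [386, 239, 9, 6] [ 518. -250.   50.]
```

Run:
```python
import cv2
a=cv2.imread('pics/scene1.png')[100:340,90:480]; b=cv2.imread('pics/top1.png')[150:330,140:440]
cv2.imwrite('pics/c1.png',cv2.resize(a,None,fx=2,fy=2,interpolation=3)); cv2.imwrite('pics/c2.png',cv2.resize(b,None,fx=2.6,fy=2.6,interpolation=3))
```

```text
(no output)
```

View pics/c1.png

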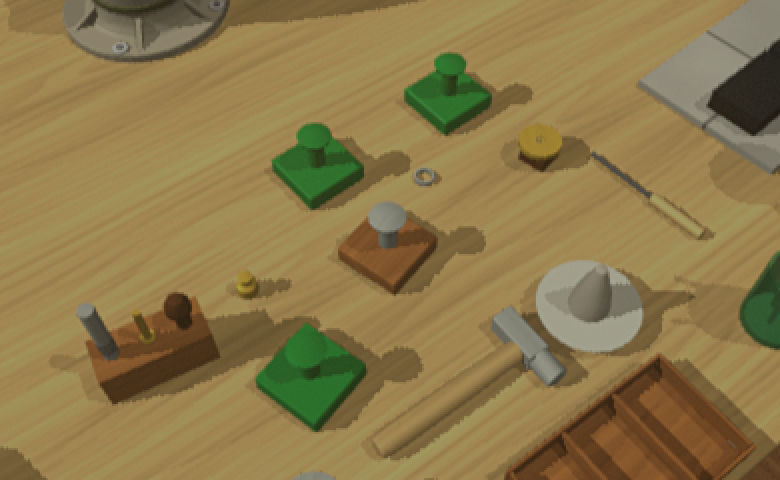

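View pics/c2.png

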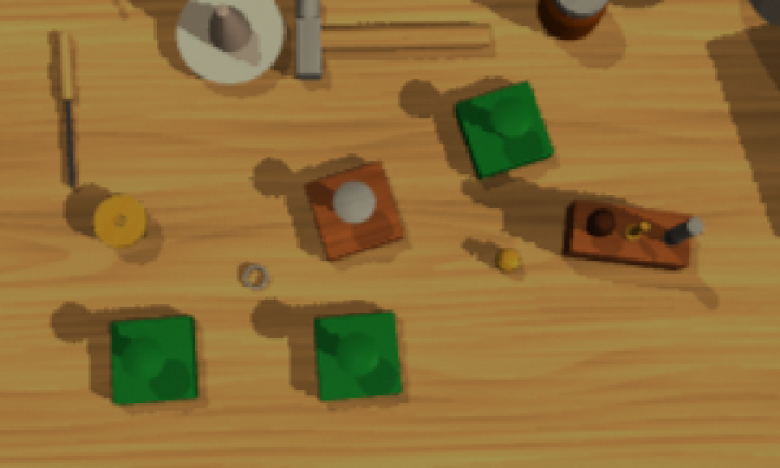

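The scene shows the steel-headed wooden stake at about (284,223) in scene and (275,232) in top. The green look-alikes are at scene (315,148), (248,183) and (245,289). The medal on its block is at (359,173). In the stand, the tall grey punch is at (140,268), the scriber at (161,263) and the pusher at (180,254). I choose the grey stake, the brass disc and the grey cylinder, and measure those.

```bash
cat > m.py <<'E'
import numpy as np, cv2
from scipy.optimize import least_squares as ls
def near(W,x,y,r,z0,z1):
    P=W.reshape(-1,3); return P[(np.hypot(P[:,0]-x,P[:,1]-y)<r)&(P[:,2]>z0)&(P[:,2]<z1)]
def circ(P):
    (x,y),r=cv2.minEnclosingCircle(P[:,:2].astype(np.float32)); return round(x,1),round(y,1),round(r,1)
E
python3 - <<'E'
from m import *
for n in('scene','top'):
    W=np.load(n+'1.npz')['W']
    P=near(W,545,22,45,60,90); print(n,'dome',len(P),circ(P),'med',np.median(P,0).round(1),P[:,2].max().round(1))
    r=ls(lambda p:np.linalg.norm(P-[p[0],p[1],p[2]],axis=1)-57,[545,22,18],loss='soft_l1'); print(' sphere',r.x.round(1),'top',round(r.x[2]+57,1),'rms',np.sqrt(np.mean(r.fun**2)).round(2))
    P=near(W,548,245,45,28,45); print(n,'medal',len(P),circ(P),P.mean(0).round(1),np.median(P[:,2]).round(1))
    P=near(W,525,-240,90,44,58); print(n,'stand',len(P),cv2.minAreaRect(P[:,:2].astype(np.float32)),np.median(P[:,2]).round(1))
    P=near(W,520,-280,45,65,145); print(n,'punch',len(P),circ(P),P.mean(0).round(1),P.max(0).round(1))
    for a in range(60,145,15):
        Q=P[(P[:,2]>=a)&(P[:,2]<a+15)]
        if len(Q): print('   ',a,len(Q),Q.mean(0).round(1),Q.min(0).round(),Q.max(0).round())
E
```

```text
scene dome 233 (550.8, 23.5, 20.2) med [552.5  21.8  73.8] 78.1
 sphere [549.9  23.6  18.7] top 75.7 rms 1.19
scene medal 306 (543.9, 252.6, 26.5) [545.6 251.1  33.4] 33.5
scene stand 1143 ((517.3211669921875, -243.0429229736328), (113.89787292480469, 53.04768753051758), 81.2228775024414) 50.9
scene punch 308 (515.1, -263.3, 24.4) [ 516.9 -272.7  104.5] [ 523.5 -239.1  138.7]
    60 39 [ 518.7 -266.1   69.9] [ 513. -287.   65.] [ 523. -239.   75.]
    75 58 [ 518.2 -269.7   82.2] [ 511. -287.   75.] [ 522. -240.   89.]
    90 67 [ 518.2 -264.8   97.6] [ 512. -287.   90.] [ 522. -240.  104.]
    105 42 [ 517.7 -279.6  112.1] [ 512. -287.  105.] [ 520. -272.  120.]
    120 58 [ 516.6 -279.6  128.5] [ 505. -287.  120.] [ 521. -272.  135.]
    135 44 [ 511.6 -279.   136.2] [ 504. -287.  135.] [ 518. -272.  139.]
top dome 197 (551.3, 26.2, 20.1) med [550.8  26.7  74.7] 81.4
 sphere [550.3  26.4  19.6] top 76.6 rms 1.88
top medal 323 (544.6, 256.1, 25.9) [544.3 255.4  34.5] 34.5
top stand 726 ((518.0512084960938, -239.9410858154297), (113.92597198486328, 50.78904724121094), 81.18034362792969) 51.5
top punch 122 (515.5, -259.5, 23.9) [ 512.1 -267.   109.3] [ 520.8 -235.9  140.1]
    60 12 [ 510.  -263.9   70.6] [ 505. -280.   66.] [ 518. -236.   75.]
    75 22 [ 513.  -260.8   82.1] [ 505. -281.   75.] [ 521. -236.   88.]
    90 23 [ 514.1 -254.4   99.5] [ 505. -279.   90.] [ 521. -236.  105.]
    105 14 [ 509.8 -271.4  112.9] [ 504. -280.  105.] [ 520. -268.  119.]
    120 20 [ 509.9 -272.6  128.5] [ 505. -280.  120.] [ 517. -268.  135.]
    135 31 [ 513.1 -276.3  136.9] [ 505. -283.  135.] [ 520. -270.  140.]
```

```bash
python3 -m pendant '[{"travel":[3.1,-2.88,0],"turn":-6.9},{"travel":[3.1,-2.88,0],"turn":-6.9},{"travel":[3.1,-2.88,0],"turn":-6.9},{"travel":[3.1,-2.88,0],"turn":-6.9},{"travel":[3.1,-2.88,0],"turn":-6.9},{"travel":[3.1,-2.88,0],"turn":-6.9},{"travel":[3.1,-2.88,0],"turn":-6.9},{"travel":[3.1,-2.88,0],"turn":-6.9},{"travel":[3.1,-2.88,0],"turn":-6.9},{"travel":[3.1,-2.88,0],"turn":-6.9},{"travel":[3.1,-2.88,0],"turn":-6.9},{"travel":[3.0,-2.88,0],"turn":-6.9}]' 1 20; python3 -m pendant '[{"travel":[0,0,0]},{"travel":[0,0,0]},{"travel":[0,0,0]}]'
```

```text
time_s: 2.0
position: [545.3, 253.7, 231.6]
tcp_rot: [3.141, -0.001, 1.411]
force: [-0.1, 1.2, -0.6]
finger_gap: 85.6
grasp_force: 0.0validation failed for argument at $[0]...
```

```bash
python3 -m pendant '[{"travel":[-0.1,0.05,-3],"turn":0},{"travel":[0,0,-3],"turn":0},{"travel":[0,0,-3],"turn":0},{"travel":[0,0,-3],"turn":0},{"travel":[0,0,-3],"turn":0},{"travel":[0,0,-1.5],"turn":0},{"travel":[0,0,0],"turn":0}]'
python3 - <<'E'
from h import *
s=snap('scene'); cv2.imwrite('pics/c3.png',cv2.resize(s['image'][110:270,240:440,::-1],None,fx=3,fy=3,interpolation=cv2.INTER_CUBIC)); print(get_state()['position'])
E
```

```text
time_s: 2.7
position: [541.7, 254.9, 64.2]
tcp_rot: [-3.138, 0.003, 1.416]
force: [-0.4, 0.4, -0.3]
finger_gap: 85.3
grasp_force: 0.0
[542.899427   255.30909344  66.08055463]
```

View pics/c3.png

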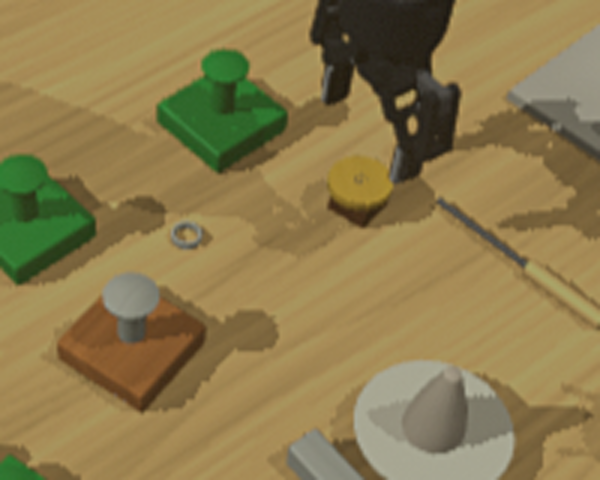

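The crop shows the brass medal with its ring and dot at scene (360,170), between the fingers. The steel stake is at (284,208) and the green ones stand apart. I descend and grip.

```bash
python3 -m pendant '[{"travel":[0,0,-2],"turn":0},{"travel":[0,0,-2],"turn":0},{"travel":[0,0,-1],"turn":0},{"travel":[0,0,-0.6],"turn":0},{"travel":[0,0,0],"turn":0}]'; python3 -m pendant '[{"travel":[0,0,0],"turn":0},{"travel":[0,0,0],"turn":0},{"travel":[0,0,0],"turn":0},{"travel":[0,0,0],"turn":0},{"travel":[0,0,0],"turn":0},{"travel":[0,0,0],"turn":0},{"travel":[0,0,0],"turn":0},{"travel":[0,0,0],"turn":0}]' 0.5 30
```

```text
time_s: 3.25
position: [543.4, 255.5, 10.6]
tcp_rot: [3.141, -0.0, 1.416]
force: [0.1, 0.4, 0.5]
finger_gap: 85.6
grasp_force: 0.0
time_s: 4.05
position: [543.8, 255.7, 11.5]
tcp_rot: [3.14, -0.001, 1.416]
force: [-1.7, -0.4, 6.1]
finger_gap: 51.0
grasp_force: 30.4
```

```bash
python3 -m pendant '[{"travel":[0,0,0.5],"turn":0},{"travel":[0,0,1.5],"turn":0},{"travel":[0,0,2.5],"turn":0},{"travel":[0,0,2.5],"turn":0},{"travel":[0,0,1],"turn":0},{"travel":[0,0,0],"turn":0}]' 0.45 35; python3 -m pendant '[{"travel":[0,-1,0],"turn":0},{"travel":[0.1,-2,0],"turn":0},{"travel":[0.1,-3,0],"turn":0},{"travel":[0.1,-3,0],"turn":0},{"travel":[0.1,-3,0],"turn":0},{"travel":[0.1,-3,0],"turn":0},{"travel":[0.1,-3,0],"turn":0},{"travel":[0.05,-2.5,0],"turn":0},{"travel":[0,-1.5,0],"turn":0},{"travel":[0,-0.9,0],"turn":0},{"travel":[0,0,0],"turn":0},{"travel":[0,0,0],"turn":0}]'
cat > mm.py <<'E'
from h import *; from m import *
import sys
for n in('scene','top'):
    s=snap(n,sys.argv[1]+n+'.png'); W=cloud(s); im=s['image'].astype(int)
    B=(im[...,0]>im[...,2]*2)&(im[...,0]>90)
    Q=W.copy(); Q[~B]=np.nan
    P=near(Q,550,25,40,float(sys.argv[2]),float(sys.argv[3]))
    c,r=cv2.minEnclosingCircle(P[:,:2].astype(np.float32))
    pl=np.linalg.lstsq(np.c_[P[:,:2]-P[:,:2].mean(0),np.ones(len(P))],P[:,2],rcond=None)[0]
    print(n,len(P),'circ',np.round(c,1),round(r,1),'mean',P.mean(0).round(1),'tilt',pl.round(3))
print(get_state()['position'],get_state()['tcp_rot'])
E
python3 mm.py a 90 125
```

```text
time_s: 4.65
position: [544.1, 256.0, 92.4]
tcp_rot: [3.139, -0.003, 1.416]
force: [0.4, 0.0, -1.7]
finger_gap: 50.6
grasp_force: 36.9
time_s: 5.85
position: [549.5, 27.7, 89.9]
tcp_rot: [-3.141, -0.001, 1.417]
force: [-0.1, 1.1, -2.6]
finger_gap: 50.2
grasp_force: 36.9
scene 226 circ [548.2  21.7] 25.5 mean [547.6  13.9 111.7] tilt [-1.20000e-02  4.80000e-02  1.11734e+02]
top 0 circ [0. 0.] 0.0 mean [nan nan nan] tilt [0. 0. 0.]
[549.62133292  28.16022787  90.08574726] [-3.14115460e+00 -5.87181851e-04  1.41802795e+00]mm.py:9: RuntimeWarning: Mean of empty slice.
  pl=np.linalg.lstsq(np.c_[P[:,:2]-P[:,:2].mean(0),np.ones(len(P))],P[:,2],rcond=None)[0]
  ret = um.true_divide(
mm.py:10: RuntimeWarning: Mean of empty slice.
  print(n,len(P),'circ',np.round(c,1),round(r,1),'mean',P.mean(0).round(1),'tilt',pl.round(3))
```

Run:
```python
import cv2,numpy as np
a=cv2.imread('pics/ascene.png')[160:260,230:340]; b=cv2.imread('pics/atop.png')[180:280,220:330]
cv2.imwrite('pics/c4.png',np.hstack([cv2.resize(x,(396,360),interpolation=3) for x in(a,b)]))
```

```text
(no output)
```

View pics/c4.png

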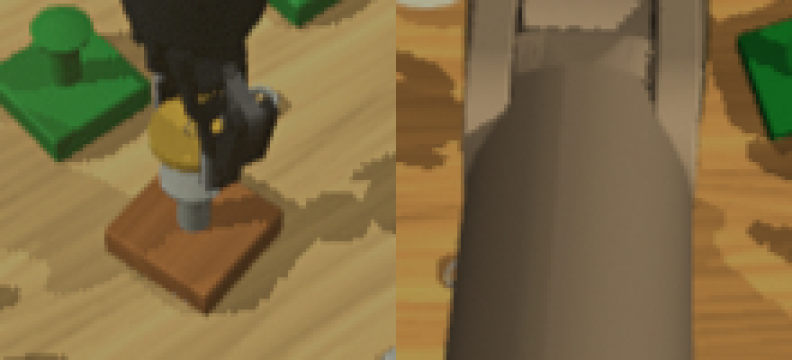

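The medal is held just above the steel dome, at scene (276,197); from above the arm hides it. I shift about 1 mm and lower until contact.

```bash
python3 -m pendant '[{"travel":[0.12,-0.08,-0.5],"turn":0},{"travel":[0,0,-1],"turn":0},{"travel":[0,0,-0.7],"turn":0},{"travel":[0,0,-0.2],"turn":0},{"travel":[0,0,0],"turn":0}]'; python3 -m pendant '[{"travel":[0,0,-0.1],"turn":0},{"travel":[0,0,-0.1],"turn":0},{"travel":[0,0,0],"turn":0}]'
```

```text
time_s: 6.45
position: [550.4, 25.5, 65.6]
tcp_rot: [-3.14, 0.001, 1.416]
force: [0.3, 0.3, -1.5]
finger_gap: 50.4
grasp_force: 36.9
time_s: 6.75
position: [550.9, 25.6, 64.4]
tcp_rot: [3.141, -0.0, 1.416]
force: [0.4, -0.4, -1.5]
finger_gap: 50.3
grasp_force: 36.9
```

```bash
python3 -m pendant '[{"travel":[0,0,-0.1],"turn":0},{"travel":[0,0,0],"turn":0}]';python3 -m pendant '[{"travel":[0,0,-0.1],"turn":0},{"travel":[0,0,0],"turn":0}]'
```

```text
time_s: 6.95
position: [550.9, 25.6, 63.3]
tcp_rot: [-3.142, -0.0, 1.416]
force: [0.6, -0.2, -1.4]
finger_gap: 50.2
grasp_force: 36.9
time_s: 7.15
position: [550.7, 25.6, 62.2]
tcp_rot: [-3.141, -0.0, 1.416]
force: [-0.7, 0.4, -1.7]
finger_gap: 50.3
grasp_force: 36.9
```

```bash
python3 -m pendant '[{"travel":[0,0,-0.1],"turn":0},{"travel":[0,0,0],"turn":0}]' | sed -n 2,4p;python3 -m pendant '[{"travel":[0,0,-0.07],"turn":0},{"travel":[0,0,0],"turn":0}]'| sed -n 2,4p
```

```text
position: [551.0, 25.6, 61.4]
tcp_rot: [3.141, -0.0, 1.416]
force: [0.4, 0.5, -0.1]
position: [551.0, 25.6, 61.2]
tcp_rot: [3.141, -0.0, 1.416]
force: [-3.2, 0.4, 6.2]
```

```bash
python3 -m pendant '[{"travel":[0,0,0.04],"turn":0},{"travel":[0,0,0],"turn":0}]' 0.45 20| sed -n 2,6p;python3 -m pendant '[{"travel":[0,0,0],"turn":0},{"travel":[0,0,0],"turn":0},{"travel":[0,0,0],"turn":0},{"travel":[0,0,0],"turn":0},{"travel":[0,0,0],"turn":0}]' 0.8
python3 - <<'E'
from h import *
s=snap('scene'); cv2.imwrite('pics/c5.png',cv2.resize(s['image'][150:270,220:350,::-1],None,fx=4,fy=4,interpolation=cv2.INTER_CUBIC))
E
```

```text
position: [551.0, 25.6, 61.2]
tcp_rot: [3.141, -0.0, 1.416]
force: [-2.1, 0.7, 4.1]
finger_gap: 50.3
grasp_force: 37.2
time_s: 8.25
position: [550.8, 25.6, 60.9]
tcp_rot: [-3.141, 0.0, 1.416]
force: [0.7, 0.3, 0.8]
finger_gap: 68.6
grasp_force: 0.0
```

View pics/c5.png

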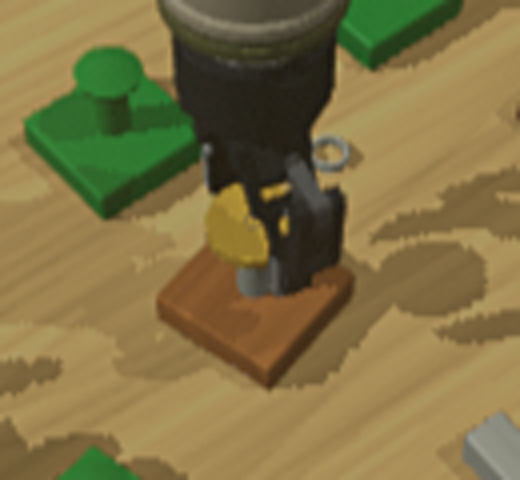

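The medal is on the dome at scene (280,206) with the fingers clear of it. I open fully and rise straight up.

```bash
python3 -m pendant '[{"travel":[0,0,0],"turn":0},{"travel":[0,0,0],"turn":0},{"travel":[0,0,1],"turn":0},{"travel":[0,0,2],"turn":0},{"travel":[0,0,3],"turn":0},{"travel":[0,0,4],"turn":0},{"travel":[0,0,4],"turn":0},{"travel":[0,-3,0],"turn":0},{"travel":[0,-4,0],"turn":0},{"travel":[0,-4.5,0],"turn":0},{"travel":[-0.3,-4.5,0],"turn":0},{"travel":[-0.5,-4.5,0],"turn":0}]' 1 20; python3 mm.py b 65 100
```

```text
time_s: 9.5
position: [542.7, -181.0, 202.0]
tcp_rot: [3.141, -0.0, 1.416]
force: [0.5, -0.2, -0.1]
finger_gap: 85.2
grasp_force: 0.0
scene 426 circ [550.8  22.9] 26.2 mean [552.4  22.   83. ] tilt [-2.6000e-02  2.7000e-02  8.3031e+01]
top 352 circ [551.4  26.4] 26.1 mean [550.8  26.2  84.4] tilt [6.0000e-03 4.0000e-03 8.4406e+01]
[ 540.34952089 -188.00615794  202.42339998] [3.14032782 0.00374745 1.40433684]
```

```bash
python3 -m pendant '[{"travel":[-0.7,-2.2,0],"turn":0},{"travel":[-0.7,-2.3,0],"turn":0},{"travel":[-0.7,-2.3,0],"turn":0},{"travel":[-0.7,-2.2,-1],"turn":0},{"travel":[0,0,-1],"turn":0},{"travel":[0,0,0],"turn":0},{"travel":[0,0,0],"turn":0},{"travel":[0,0,0],"turn":0}]'
```

```text
time_s: 10.4
position: [515.7, -268.2, 181.5]
tcp_rot: [3.141, -0.0, 1.418]
force: [-0.5, 0.2, 0.3]
finger_gap: 85.7
grasp_force: 0.0
```

```bash
python3 -m pendant '[{"travel":[-0.35,-1,0],"turn":0},{"travel":[0,0,0],"turn":0},{"travel":[0,0,-2],"turn":0},{"travel":[0,0,-2.5],"turn":0},{"travel":[0,0,-2.5],"turn":0},{"travel":[0,0,-1.5],"turn":0},{"travel":[0,0,-1],"turn":0},{"travel":[0,0,0],"turn":0},{"travel":[0,0,0],"turn":0}]'; python3 -m pendant '[{"travel":[0,0,0],"turn":0},{"travel":[0,0,0],"turn":0},{"travel":[0,0,0],"turn":0},{"travel":[0,0,0],"turn":0},{"travel":[0,0,0],"turn":0},{"travel":[0,0,0],"turn":0},{"travel":[0,0,0],"turn":0},{"travel":[0,0,0],"turn":0},{"travel":[0,0,0],"turn":0},{"travel":[0,0,0],"turn":0},{"travel":[0,0,0],"turn":0},{"travel":[0,0,0],"turn":0}]' 0 40
```

```text
time_s: 11.3
position: [511.7, -279.8, 86.8]
tcp_rot: [3.141, 0.0, 1.415]
force: [-0.1, -1.0, 0.4]
finger_gap: 85.4
grasp_force: 0.0
time_s: 12.5
position: [511.6, -279.4, 86.2]
tcp_rot: [3.141, -0.0, 1.416]
force: [0.7, 0.8, 5.5]
finger_gap: 15.0
grasp_force: 39.2
```

```bash
python3 -m pendant '[{"travel":[0,0,0.5],"turn":0},{"travel":[0,0,1],"turn":0},{"travel":[0,0,1.5],"turn":0},{"travel":[0,0,2],"turn":0},{"travel":[0,0,2],"turn":0},{"travel":[0,0,2],"turn":0},{"travel":[0,0,1.5],"turn":0},{"travel":[0,0,1],"turn":0},{"travel":[0,0,0],"turn":0},{"travel":[0,0,0],"turn":0}]' 0 60
python3 - <<'E'
from h import *; from m import *
st=get_state(); print(st['position'],st['force'])
T=st['position']
for n in('scene','top'):
    s=snap(n,'d'+n+'.png'); W=cloud(s); print(n,[(round(d['score'],2),np.round(d['bbox'])) for d in look_for(n,'punch')[:2]])
    P=near(W,T[0],T[1],30,85,T[2]-2)
    for a in range(85,200,10):
        Q=P[(P[:,2]>=a)&(P[:,2]<a+10)]
        if len(Q): print('   ',a,len(Q),np.median(Q,0).round(1),Q.min(0).round(),Q.max(0).round())
s=cv2.imread('pics/dscene.png')[190:310,90:220]; cv2.imwrite('pics/c6.png',cv2.resize(s,None,fx=4,fy=4,interpolation=cv2.INTER_CUBIC))
E
```

```text
time_s: 13.5
position: [511.1, -279.1, 200.5]
tcp_rot: [-3.141, -0.0, 1.416]
force: [-0.4, -0.2, -1.0]
finger_gap: 14.3
grasp_force: 58.9
[ 511.10084392 -279.14857334  200.48789471] [-0.40272077 -0.16686816 -0.95595993]
scene [(0.66, array([128., 249.,  17.,  18.])), (0.58, array([246., 362.,  35.,  50.]))]
    115 1 [ 513.1 -279.9  124.9] [ 513. -280.  125.] [ 513. -280.  125.]
    125 9 [ 512.7 -279.   128.8] [ 511. -282.  127.] [ 514. -277.  133.]
    135 14 [ 515.2 -279.7  141.4] [ 512. -284.  135.] [ 518. -275.  145.]
    145 22 [ 515.  -279.2  149.3] [ 511. -284.  145.] [ 517. -274.  155.]
    155 14 [ 515.  -278.9  157.5] [ 512. -283.  155.] [ 518. -275.  165.]
    165 33 [ 517.5 -279.4  169.8] [ 511. -287.  166.] [ 520. -271.  174.]
    175 35 [ 517.8 -279.1  179.6] [ 511. -287.  175.] [ 521. -272.  185.]
    185 26 [ 517.7 -280.   187.6] [ 513. -287.  185.] [ 520. -272.  193.]
top [(0.57, array([414., 234.,  12.,   9.])), (0.55, array([275., 234.,  35.,  36.]))]
    125 1 [ 509.1 -275.   127.3] [ 509. -275.  127.] [ 509. -275.  127.]
    135 6 [ 508.9 -273.1  139.7] [ 507. -277.  137.] [ 515. -271.  143.]
    145 5 [ 511.3 -272.2  146. ] [ 508. -273.  146.] [ 515. -272.  154.]
    155 3 [ 509.9 -271.2  156.6] [ 507. -273.  156.] [ 512. -271.  157.]
    165 6 [ 507.7 -269.8  171.8] [ 505. -273.  169.] [ 512. -268.  175.]
    175 7 [ 513.  -269.1  179.2] [ 506. -271.  175.] [ 517. -268.  185.]
    185 7 [ 512.1 -269.1  188.6] [ 508. -270.  185.] [ 516. -268.  195.]
    195 1 [ 508.9 -268.5  195.4] [ 509. -268.  195.] [ 509. -268.  195.]
```

View pics/c6.png

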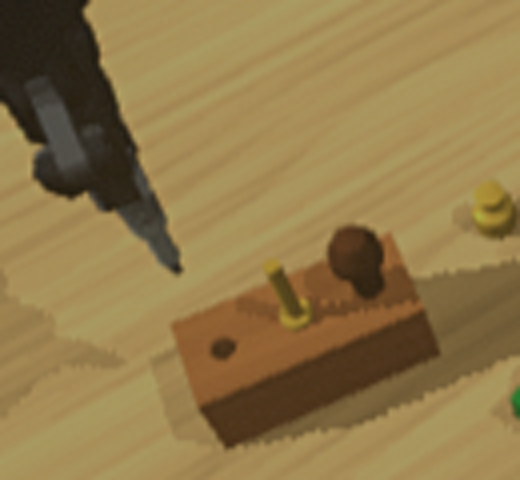

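The punch hangs upright from the fingers with its tip at scene (134,257). The scriber and pusher still stand in their holes. I carry it over the medal.

```bash
python3 -m pendant '[{"travel":[0.2,1,0],"turn":0},{"travel":[0.3,2,0],"turn":0},{"travel":[0.4,3,0],"turn":0},{"travel":[0.4,3.5,0],"turn":0},{"travel":[0.5,3.7,0],"turn":0},{"travel":[0.5,3.7,0],"turn":0},{"travel":[0.5,3.7,0],"turn":0},{"travel":[0.4,3.5,0],"turn":0},{"travel":[0.4,3,0],"turn":0},{"travel":[0.3,2,0],"turn":0},{"travel":[0.1,1.2,0],"turn":0},{"travel":[0,0,0],"turn":0}]'; python3 -m pendant '[{"travel":[0,0,-1.5],"turn":0},{"travel":[0,0,-1],"turn":0},{"travel":[0,0,0],"turn":0},{"travel":[0,0,0],"turn":0},{"travel":[0,0,0],"turn":0}]'
cat > n.py <<'E'
from h import *; from m import *
import sys
st=get_state(); T=st['position']; print(T,st['force'])
s=snap('scene',sys.argv[1]+'.png'); W=cloud(s); P=near(W,T[0],T[1],30,86,T[2]-2)
for a in range(86,200,6):
    Q=P[(P[:,2]>=a)&(P[:,2]<a+6)]
    if len(Q): print('   ',a,len(Q),np.median(Q,0).round(1),Q.min(0).round(),Q.max(0).round())
im=s['image'].astype(int); Q=W.copy(); Q[~((im[...,0]>im[...,2]*2)&(im[...,0]>90))]=np.nan
P=near(Q,550,25,40,65,95); print('medal',circ(P),P.mean(0).round(1))
cv2.imwrite('pics/z'+sys.argv[1]+'.png',cv2.resize(s['image'][150:250,225:345,::-1],None,fx=5,fy=5,interpolation=cv2.INTER_CUBIC))
E
python3 n.py e
```

```text
time_s: 14.9
position: [551.2, 26.0, 200.6]
tcp_rot: [-3.141, -0.0, 1.419]
force: [0.1, -0.0, -1.8]
finger_gap: 14.5
grasp_force: 58.9
time_s: 15.4
position: [551.7, 23.1, 176.6]
tcp_rot: [3.141, -0.0, 1.415]
force: [0.6, 0.2, -1.0]
finger_gap: 14.7
grasp_force: 58.9
[551.65457464  23.09403558 176.55816538] [ 0.64345154  0.1571407  -0.97294697]
    86 6 [554.1  24.   86.5] [551.  10.  86.] [566.  34.  87.]
    98 3 [551.8  22.4 100.8] [551.  21. 101.] [554.  24. 102.]
    104 4 [553.6  22.7 107. ] [552.  19. 105.] [554.  24. 109.]
    110 5 [555.5  19.9 113.3] [551.  18. 111.] [556.  24. 115.]
    116 9 [555.6  19.6 118.5] [551.  17. 117.] [557.  24. 121.]
    122 10 [555.7  19.5 124.8] [551.  18. 122.] [557.  25. 127.]
    128 11 [554.8  20.6 132. ] [551.  17. 128.] [557.  25. 133.]
    134 3 [556.7  21.7 135.6] [554.  19. 136.] [557.  24. 137.]
    140 14 [557.7  19.5 143.8] [548.  16. 140.] [559.  25. 145.]
    146 17 [556.3  17.4 149.7] [548.  15. 146.] [560.  26. 152.]
    152 14 [556.6  18.  155.8] [550.  15. 152.] [559.  30. 158.]
    158 17 [557.7  18.8 160.9] [552.  14. 158.] [561.  30. 164.]
    164 13 [558.4  18.4 167.3] [550.  14. 164.] [561.  27. 169.]
    170 1 [550.6  14.9 171. ] [551.  15. 171.] [551.  15. 171.]
medal (550.2, 23.4, 27.2) [553.5  21.1  83. ]
```

View pics/ze.png

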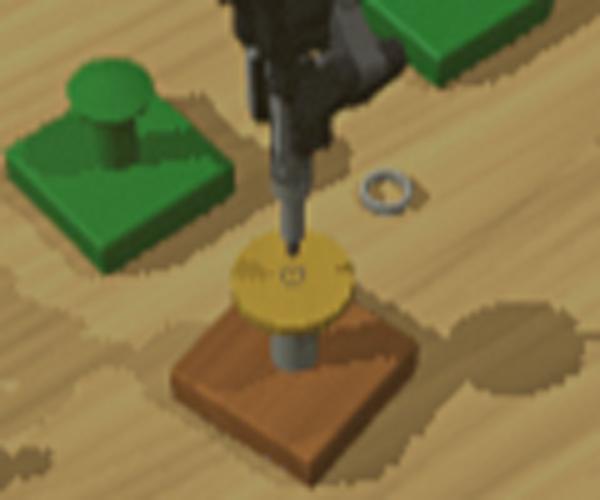

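The tip hangs directly above the scribed ring, with the tip at scene (283,200) and the ring at (283,205). The medal is level on the dome. I nudge +1 mm in y and lower in small steps.

```bash
python3 -m pendant '[{"travel":[-0.05,0.1,-0.5],"turn":0},{"travel":[0,0,-0.4],"turn":0},{"travel":[0,0,-0.2],"turn":0},{"travel":[0,0,-0.1],"turn":0},{"travel":[0,0,0],"turn":0},{"travel":[0,0,0],"turn":0}]'|sed -n 2,4p; python3 -m pendant '[{"travel":[0,0,-0.1],"turn":0},{"travel":[0,0,-0.1],"turn":0},{"travel":[0,0,0],"turn":0},{"travel":[0,0,0],"turn":0}]'|sed -n 2,4p
```

```text
position: [550.9, 24.6, 164.0]
tcp_rot: [3.142, -0.0, 1.416]
force: [0.8, -0.3, -2.0]
position: [550.8, 24.6, 162.0]
tcp_rot: [-3.141, -0.0, 1.416]
force: [0.4, 0.5, -1.0]
```

```bash
python3 -m pendant '[{"travel":[0,0,-0.1],"turn":0},{"travel":[0,0,-0.1],"turn":0},{"travel":[0,0,0],"turn":0},{"travel":[0,0,0],"turn":0}]'|sed -n 2,4p; python3 n.py f
```

```text
position: [551.0, 24.7, 160.1]
tcp_rot: [3.141, -0.0, 1.416]
force: [0.4, 0.3, 1.4]
[550.98938588  24.67024442 160.14396797] [0.41376235 0.28714431 1.40099744]
    86 12 [552.   18.1  86.8] [531.   1.  86.] [563.  42.  90.]
    92 2 [553.9  22.1  96.5] [554.  21.  96.] [554.  23.  97.]
    98 6 [554.6  21.6 101.4] [552.  20. 100.] [557.  25. 103.]
    104 6 [555.2  21.5 106. ] [552.  20. 104.] [555.  25. 109.]
    110 8 [554.8  21.9 111.9] [552.  19. 110.] [556.  25. 116.]
    116 9 [555.3  20.7 118. ] [549.  19. 116.] [556.  25. 121.]
    122 6 [554.9  19.2 125.6] [549.  17. 125.] [558.  30. 127.]
    128 13 [556.   20.  130.6] [550.  17. 128.] [559.  29. 134.]
    134 15 [558.   20.2 136.7] [550.  16. 134.] [559.  28. 140.]
    140 20 [556.7  20.4 143.2] [550.  16. 141.] [559.  28. 146.]
    146 11 [557.1  19.2 150.6] [550.  16. 146.] [559.  29. 151.]
    152 1 [559.6  22.3 153.5] [560.  22. 154.] [560.  22. 154.]
medal (549.9, 23.4, 27.4) [554.1  20.6  83.1]
```

```bash
python3 -m pendant '[{"travel":[0,0,-0.1],"turn":0},{"travel":[0,0,-0.1],"turn":0},{"travel":[0,0,0],"turn":0},{"travel":[0,0,0],"turn":0}]'|sed -n 2,4p;  python3 -m pendant '[{"travel":[0,0,-0.1],"turn":0},{"travel":[0,0,-0.1],"turn":0},{"travel":[0,0,0],"turn":0},{"travel":[0,0,0],"turn":0},{"travel":[0,0,0],"turn":0},{"travel":[0,0,0],"turn":0}]'; python3 n.py g
```

```text
position: [550.9, 24.7, 158.1]
tcp_rot: [3.141, -0.0, 1.416]
force: [0.1, 0.6, 0.9]
time_s: 17.9
position: [550.9, 24.6, 156.1]
tcp_rot: [3.141, -0.0, 1.416]
force: [0.8, 0.8, 2.3]
finger_gap: 14.3
grasp_force: 59.1
[550.91642206  24.6487771  156.06134088] [0.75722758 0.7888995  2.32653894]
    86 7 [552.4  20.3  86.6] [531.   1.  86.] [563.  26.  91.]
    92 7 [554.5  22.9  96. ] [552.  19.  93.] [556.  25.  97.]
    98 7 [553.8  21.2 102.2] [552.  20. 100.] [556.  24. 104.]
    104 6 [554.4  21.2 107.2] [551.  20. 105.] [556.  23. 110.]
    110 7 [554.4  21.  113.6] [549.  19. 111.] [557.  25. 115.]
    116 5 [555.6  19.6 120.5] [552.  17. 116.] [557.  25. 122.]
    122 16 [557.1  20.5 126. ] [550.  16. 123.] [559.  29. 128.]
    128 12 [557.   19.7 131.4] [549.  16. 129.] [559.  29. 134.]
    134 16 [557.1  19.1 137.4] [551.  16. 135.] [560.  28. 140.]
    140 16 [557.4  21.  142.8] [551.  17. 140.] [559.  29. 146.]
    146 3 [552.2  16.3 146.5] [551.  16. 146.] [558.  26. 151.]
medal (551.3, 23.5, 26.3) [554.   20.6  83. ]
```

View pics/zg.png

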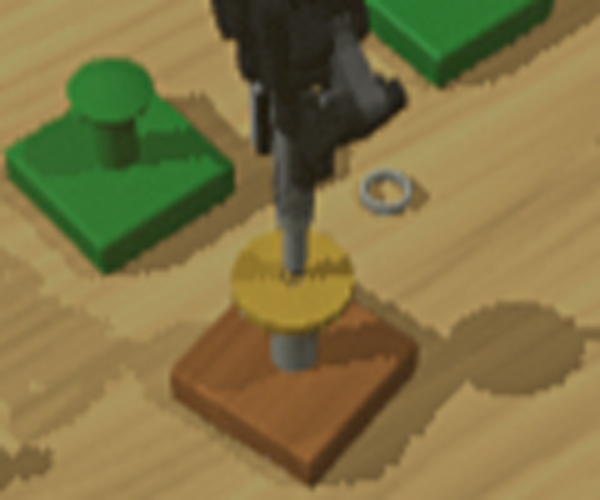

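The tip is in the ring at scene (283,205), the medal is level, and the nose is in by about 5 mm judging by both height and force. I hold still briefly, then hand in.

```bash
python3 -m pendant '[{"travel":[0,0,0],"turn":0},{"travel":[0,0,0],"turn":0},{"travel":[0,0,0],"turn":0},{"travel":[0,0,0],"turn":0},{"travel":[0,0,0],"turn":0},{"travel":[0,0,0],"turn":0}]' && python3 -c "
from station import *
print(sign_off())"
```

```text
time_s: 18.55
position: [550.9, 24.6, 156.0]
tcp_rot: [-3.142, -0.0, 1.416]
force: [1.4, 0.5, 2.4]
finger_gap: 14.4
grasp_force: 59.1
the job is handed in; nothing more can be done
None
```

I handed the job in at 18.6 s with the medal level on the dome and the gripper holding the punch upright, its tip in the scribed ring and the nose about 5 mm in (estimated from height and force); the sign-off gave no verdict.

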